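Lengthen the magnifier boom by one hole

TASK

Lengthen the boom of the bench magnifier by one hole so that its lens comes over the work block: squeeze the spring snap button flush with the square outer tube, draw the tube gently outward (towards the lens) until the button springs out through the very next hole, then let go. Do not force the tube against the button, do not crush the tube, and leave the jar, the ring mandrel and the hammer where they are.

Things in the scene. Friction and masses are not known exactly. Their poses are not given: they have to be found in the camera images.
- stand: Magnifier stand, fixed to the bench. Origin on the bench top right under the snap button; +y runs along the level boom from the foot to the lens, +x is the side where the button stands out, z up. Boom centre line 130 mm above the origin. White round foot (140 mm), 28 mm post and 40 mm cube at y -165 mm hold the fixed steel inner tube. Nothing stands above the boom.
- tube_end (a point): Foot-side end of the sliding outer tube, on the boom's centre line, 115 mm before the button at the start. The tube is bare aluminium, 26 x 26 mm outside, 3 mm walls, 225 mm long, lens at its other end. In its +x side are four round 13.5 mm holes, evenly 30 to 50 mm apart (hole to hole), all alike; the button stands in the third from this end.
- button_face (a point): Centre of the snap button's outer end face, at boom centre height. The button is a 12 mm steel pin with a coned crown (4 mm high, 2 mm wide at the tip), carried by the fixed inner tube: it does not travel along the boom, only in and out across it. It stands 5 mm out of the outer tube's +x side.
- snap (a joint): How far the button is pressed in, in m: 0 fully out, 0.005 flush with the tube's side (2 N to start, 4 N flush), about 0.008 riding inside the tube. Pressed less than flush it locks the tube. Held flush by a flat finger pad, it is cammed under the hole's edge when the tube is pulled with some 8 to 15 N.
- tube (a joint): How far the outer tube has been drawn out towards the lens (stand's +y), in m: 0 at the start, growing as the boom gets longer; locked, it has about 0.7 mm play either way. It slides stiffly, with 3 to 6 N of drag. The thin tube dents if pinched with more than 25 N, and the lock is harmed if the tube is driven against the standing button with more than 15 N.
- lens_centre (a point): Centre of the level, white-rimmed lens (110 mm across) on the outer tube's end, 175 mm beyond the button at the start; it moves with the tube. A wooden work block, 24 mm high, lies under the place where the lens shall come.
- bead_jar: Bystander: glass jar with metal cap, 60 mm diameter, 65 mm high, standing; origin at the centre of its underside.
- mandrel: Bystander: wooden ring mandrel, a cone on a 60 mm round foot, 85 mm high, standing; origin at the centre of its underside.
- hammer: Bystander: small hammer 200 mm long lying on the bench; origin under its middle.

How it is judged:
On the way, in this order (a step that is already met when the one before it is completed fails the run):
1. the snap button is pressed about flush (value of joint snap above 0.0035 m), for 0.05 s.
2. the tube is drawn off the first hole with the button riding inside its wall (value of joint tube above 0.012 m and value of joint snap above 0.006 m), for 0.1 s.
At the end, for the whole second after the job is handed in: The snap button stands fully out again (within 1.5 mm) through the very next hole of the outer tube, one hole further out than at the start (the tube drawn out by 30 to 60 mm; only one hole lies there), the tube at rest and let go (value of joint snap below 0.0015 m and value of joint tube between 0.03 and 0.06 m and velocity of joint tube between -0.005 and 0.005 m/s); the robot touches nothing.
It fails at once if the tube is forced against the button (more than 15 N between them) (contact force between tube and snap above 15 N).
It fails at once if the thin tube is squeezed or shoved hard (more than 60 N of finger force on it, both pads added) (contact force between the fingers and tube above 60 N).
It fails at once if a bystander is shifted by more than 25 mm (distance of any of bead_jar, mandrel, hammer from where it was at the start of the episode above 0.025 m).
It also fails if it takes over 62 s, if anything falls off the work surface, if the arm or the gripper's body presses on something with over 40 N, if the wrist force passes 120 N, or if a joint passes its speed limit or range.

ROBOT

A 7-joint arm with a two-finger parallel gripper is mounted at the origin on the work surface. World frame = base frame: x ahead of the robot, y to its left, z up, the work surface at z = 0. Lengths are in m, angles in rad, forces in N, time in s.
With the tool pointing down it reaches from about 0.35 to 0.9 m from the base axis. Payload 8.1 kg.
Tool frame: the origin (TCP) lies midway between the tips of the shut fingers; the grasp point (between the pads) lies arm.hold_point_z behind it (arm.hold_point_z is the distance from the TCP to the grasp point, in m); z points along the fingers, x is the direction in which the jaws open and shut, and the axes are right-handed (so a half turn about z gives the same grasp; the last joint's range is limited). The gripper opens to 92 mm and grips with 3 to 60 N. Pads are 19 mm wide; open, the fingers measure 130 mm over their backs; the gripper's body (75 mm by 190 mm) begins 47 mm behind the grasp point.
Start: joints at [-1.243, 0.434, 0.025, 1.573, -0.012, 1.134, -0.075], TCP at [0.261, 0.568, 0.227] pointing down, gripper open.
Joint ranges: [-2.62, 2.62], [-0.44, 2.09], [-1.27, 1.32], [0.08, 2.57], [-1.32, 4.46], [0.12, 2], [-2.74, 2.74]. Speed limits (rad/s): [2.22, 2.22, 3.01, 3.01, 3.14, 3.14, 3.14].

INTERFACE

Orientations are given as a rotation vector (axis times angle).
In Python, from cell import arm gives the robot as it stands.
- The arm moves only by the shell command python3 -m pendant 'ROWS' [FORCE]. ROWS is JSON, a list of rows, each an object with "dp": the shift along the tool's x, y, z in m, a list of three; "rotation": the turn, a rotation vector about the tool's x, y, z in rad, a list of three; "fingers": the closure, from -1 (fully open) to 1 (shut). In form: [{"dp": [x, y, z], "rotation": [rx, ry, rz], "fingers": fingers}, ...]. A call has 1 to 20 rows; each row is the pose to reach, as a shift and turn from the pose measured when the call began, along the tool's axes at that moment; what a row does not reach only later rows make up. A row lasts 1/8 s, in which the tool goes at most 62.5 mm and 10.7 degrees, less where a joint would pass 70% of its speed; a pose out of reach is approached as far as the arm can. A call with a gripper value outside its range is refused whole. The fingers move at their own pace and stop on an object; FORCE is the grip in N (left out, the last holds). Time passes only in rows, so rows that repeat a pose let the fingers close. It gives the time, the measured TCP pose, the force and the opening at its end, in the units of the state.
- arm.observe(): the state, without advancing time (a new reading comes with each control period).
- arm.get_image(name): name is "side" or "top"; returns the picture (420x560x3 uint8, blue, green, red); there is no depth.
- arm.camera_params(name): a dict with "camera_matrix" (3x3 intrinsics, pixels), "k1" (the pictures are not rectified: a ray, as slopes to the right and down, at radius r is drawn at 1 + k1 r^2 times it, then the intrinsics apply), "rvec" (rotation vector, rad) and "tvec" (3), from world to camera coordinates, as OpenCV has them. Camera axes: x right, y down, z forward; pixel columns grow to the right and rows downward; lengths in m; the calibration is good to about 2 mm. A picture is of the moment at which its call begins. camera_params takes no time and is no camera call.
- arm.sign_off(): hands the job in, once; it reports no verdict.
The state is a dict: "clock": time; "joints": joint angles; "dq": joint speeds; "joint_efforts": joint torques, N m; "position": TCP position; "ee_rot": TCP orientation; "force": force on the tool from outside, world axes, zero at the start; "ft_torque": the same for the moment, N m; "width": opening from 0.0 (shut) to 1.0 (fully open).
Only numpy, scipy, OpenCV 4.12 (cv2) and the standard library are available. Lean on these libraries where they do the work, as an engineer would, in place of code of your own. Each camera call takes 0.05 s, during which the arm holds its last target.

## Working session

There is one attempt and no reset: what is moved stays moved. The work goes in short steps, Python scripts to look and compute and a shell command to move; the robot and the scene stay as the last step left them, time stands still between calls to the robot, and variables do not carry over. Pictures are saved under pics/ and viewed, and the job is handed in when it is done.

```bash
ls; mkdir -p pics
python3 - <<'E'
from cell import arm
import cv2,numpy as np
print(arm.observe(), arm.hold_point_z)
for n in("side","top"):
    cv2.imwrite(f"pics/{n}0.png",arm.get_image(n)); print(n,arm.camera_params(n))
E
```

```text
pics
{'clock': 0.0, 'joints': array([-1.24256223,  0.43522849,  0.0249722 ,  1.5740978 , -0.01160698,
        1.13399633, -0.07510256]), 'dq': array([-6.15871699e-04, -2.17544564e-04, -1.05096432e-03, -1.41665830e-03,
       -5.81613979e-05,  1.13125763e-03,  3.68443969e-04]), 'joint_efforts': array([-6.58333556e-04, -6.67824841e+01,  9.84962024e-01, -3.14456928e+01,
       -6.05185842e-02,  4.27580858e-02,  1.34254760e-04]), 'position': array([0.26085348, 0.56739702, 0.22594127]), 'ee_rot': array([ 2.64419004e+00,  1.69463301e+00, -1.97114847e-03]), 'force': array([0.65176194, 0.16739528, 1.25178603]), 'ft_torque': array([ 0.02335545, -0.00699298, -0.04538379]), 'width': 1.001256751914012} 0.0188
side {'camera_matrix': array([[435.72950085,   0.        , 278.14547503],
       [  0.        , 435.72950085, 213.07556956],
       [  0.        ,   0.        ,   1.        ]]), 'k1': -0.10917704573900772, 'rvec': array([ 2.21759016, -0.93338401,  0.36793106]), 'tvec': array([-0.40412451,  0.39787118,  0.43997152])}
top {'camera_matrix': array([[412.43217586,   0.        , 280.97497456],
       [  0.        , 412.43217586, 209.55108983],
       [  0.        ,   0.        ,   1.        ]]), 'k1': -0.10353164540762401, 'rvec': array([ 2.09825799, -2.15808722,  0.18104416]), 'tvec': array([0.02178798, 0.59722694, 0.7223344 ])}
```

View pics/side0.png

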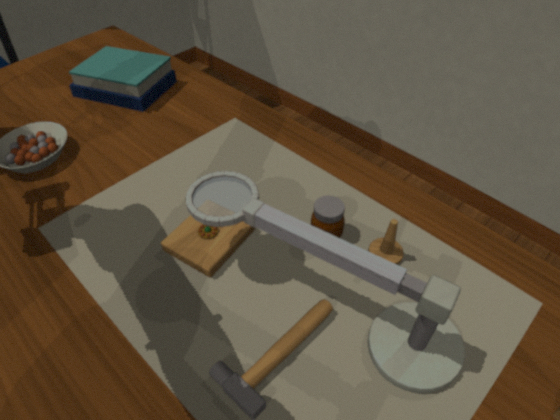

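View pics/top0.png

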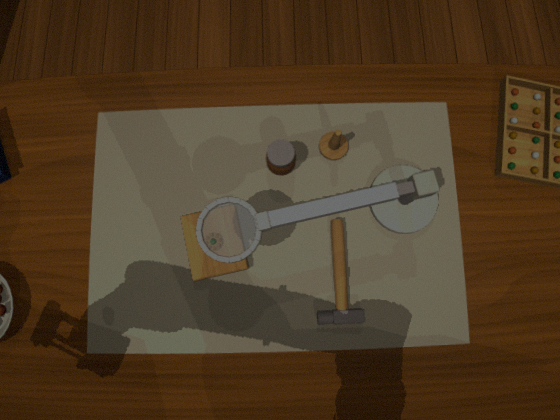

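```bash
cat > h.py <<'E'
import cv2,numpy as np
from cell import arm
def cam(n):
    p=arm.camera_params(n); R=cv2.Rodrigues(p['rvec'])[0]; return p['camera_matrix'],np.array([p['k1'],0,0,0]),R,p['tvec']
def ray(n,uv):
    K,d,R,t=cam(n)
    # slopes r drawn at (1+k1 r^2): same as OpenCV
    x=cv2.undistortPointsIter(np.array(uv,float).reshape(-1,1,2),K,d,None,None,(3,50,1e-10)).reshape(-1,2)
    D=np.c_[x,np.ones(len(x))]@R; return -R.T@t,D
def plane(n,uv,z):
    c,D=ray(n,uv); s=(z-c[2])/D[:,2]; return c+s[:,None]*D
def proj(n,P):
    K,d,R,t=cam(n); return cv2.projectPoints(np.array(P,float).reshape(-1,1,3),cv2.Rodrigues(R)[0],t,K,d)[0].reshape(-1,2)
E
python3 - <<'E'
from h import *
im=cv2.imread("pics/top0.png")[140:250,190:450]
im=cv2.convertScaleAbs(im,alpha=1.6)
cv2.imwrite("pics/topz.png",cv2.resize(im,None,fx=3,fy=3,interpolation=cv2.INTER_CUBIC))
im=cv2.imread("pics/side0.png")[160:300,170:470]
cv2.imwrite("pics/sidez.png",cv2.resize(cv2.convertScaleAbs(im,alpha=1.5),None,fx=2.6,fy=2.6,interpolation=cv2.INTER_CUBIC))
for n in("top","side"): print(n,ray(n,[[280,210]]))
print(plane("top",[[400,190],[270,218],[227,230],[280,155],[333,145],[340,270]],[.13,.13,.13,.06,.04,.02]))
E
```

```text
top (array([0.46339773, 0.00347368, 0.81496761]), array([[ 0.17227167,  0.00435528, -0.98504329]]))
side (array([ 0.27252182, -0.30450117,  0.59008807]), array([[ 0.49828291,  0.49070924, -0.71483321]]))
[[ 0.61204193 -0.1998607   0.13      ]
 [ 0.57002759  0.02367376  0.13      ]
 [ 0.55171134  0.09625668  0.13      ]
 [ 0.70183566  0.00393023  0.06      ]
 [ 0.72578275 -0.10091128  0.04      ]
 [ 0.48257342 -0.10465734  0.02      ]]
```

View pics/topz.png

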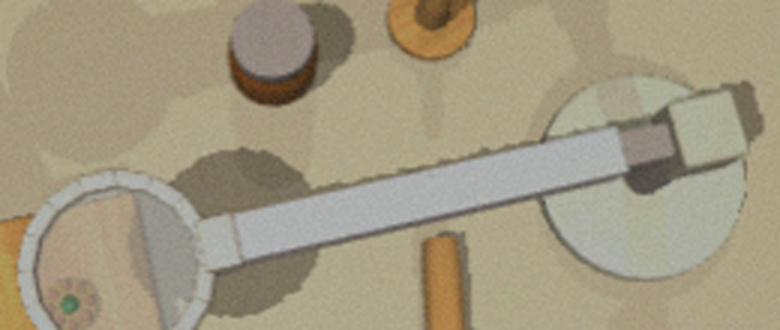

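View pics/sidez.png

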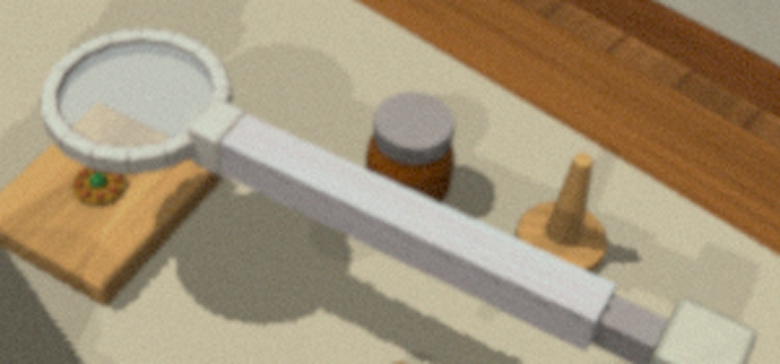

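Run:
```python
from h import *
for n in("top","side"):
    im=cv2.GaussianBlur(cv2.imread(f"pics/{n}0.png"),(3,3),0).astype(int)
    # bluish tube vs beige cloth
    m=((im[...,0]-im[...,2])>-3)&(im.sum(2)>200)
    m=m.astype(np.uint8)*255
    m=cv2.morphologyEx(m,cv2.MORPH_OPEN,np.ones((3,3)))
    k,l,s,c=cv2.connectedComponentsWithStats(m)
    for i in range(1,k):
        if s[i,4]>100: print(n,i,s[i],c[i])
    cv2.imwrite(f"pics/m_{n}.png",m)
im=cv2.imread("pics/top0.png").astype(int)
for u in (300,340,380):
    print(u,[tuple(im[v,u-1:u+2].mean(0).astype(int)) for v in range(180,230)][:44])
```

```text
top 1 [ 269  183  129   43 1924] [332.71569647 204.1964657 ]
side 1 [  71   47   97   38 2226] [119.72551662  64.94204852]
side 2 [199 177  34  12 128] [215.0703125 181.15625  ]
side 3 [272 220  59  26 377] [299.92307692 231.99734748]
side 10 [383 262  22  12 102] [393.80392157 267.08823529]
300 [(np.int64(85), np.int64(104), np.int64(108)), (np.int64(84), np.int64(103), np.int64(109)), (np.int64(83), np.int64(101), np.int64(107)), (np.int64(83), np.int64(102), np.int64(108)), (np.int64(87), np.int64(104), np.int64(110)), (np.int64(86), np.int64(104), np.int64(109)), (np.int64(86), np.int64(104), np.int64(109)), (np.int64(84), np.int64(104), np.int64(108)), (np.int64(84), np.int64(103), np.int64(108)), (np.int64(85), np.int64(103), np.int64(108)), (np.int64(85), np.int64(104), np.int64(110)), (np.int64(84), np.int64(103), np.int64(108)), (np.int64(83), np.int64(102), np.int64(107)), (np.int64(86), np.int64(105), np.int64(109)), (np.int64(85), np.int64(102), np.int64(109)), (np.int64(86), np.int64(104), np.int64(109)), (np.int64(84), np.int64(103), np.int64(107)), (np.int64(86), np.in
[... 4576 characters left out ...]
t64(108)), (np.int64(99), np.int64(111), np.int64(108)), (np.int64(98), np.int64(108), np.int64(107)), (np.int64(99), np.int64(108), np.int64(106)), (np.int64(99), np.int64(109), np.int64(107)), (np.int64(100), np.int64(109), np.int64(109)), (np.int64(100), np.int64(109), np.int64(108)), (np.int64(98), np.int64(108), np.int64(107)), (np.int64(101), np.int64(110), np.int64(108)), (np.int64(102), np.int64(110), np.int64(108)), (np.int64(102), np.int64(109), np.int64(109)), (np.int64(102), np.int64(109), np.int64(108)), (np.int64(99), np.int64(105), np.int64(104)), (np.int64(88), np.int64(95), np.int64(95)), (np.int64(73), np.int64(81), np.int64(83)), (np.int64(64), np.int64(75), np.int64(77))]
```

View pics/m_top.png

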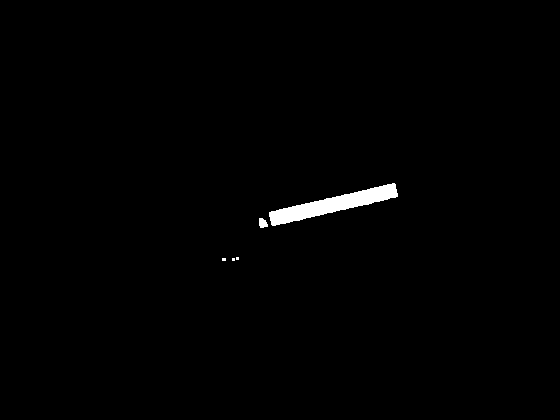

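View pics/m_side.png

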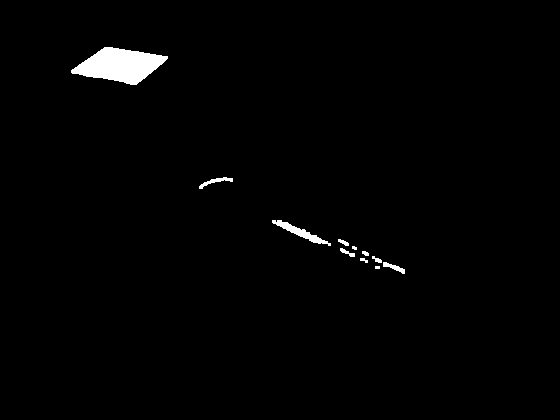

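Run:
```python
from h import *
from scipy.spatial.transform import Rotation as Ro
m=cv2.imread("pics/m_top.png",0); k,l,s,c=cv2.connectedComponentsWithStats(m)
i=1+np.argmax(s[1:,4]); v,u=np.where(l==i)
P=plane("top",np.c_[u,v],.143)[:,:2]
c=P.mean(0); w,V=np.linalg.eigh(np.cov((P-c).T)); y=V[:,1]; y=y*np.sign(y[1])
x=np.array([y[1],-y[0]])
a=(P-c)@y; b=(P-c)@x
print("len",np.ptp(a),np.percentile(a,[.5,99.5]),"wid",np.percentile(b,[1,99]),"c",c,"yaw y",y)
print("px size mm", np.linalg.norm(np.diff(plane("top",[[300,200],[301,200]],.143),axis=0)))
end=c+y*a.min(); 
print("end",end,"btn(tubecentre) from end",end+.115*y,"from other end",c+y*(a.max()-.110), "from mid",c+y*(.0025))
# lens
im=cv2.imread("pics/side0.png")
btn=np.r_[c+y*.0025,.13]
ex=np.r_[x,0];ey=np.r_[y,0];ez=np.array([0,0,1.])
pts=[btn-ey*.115+sx*ex*.013+sz*ez*.013 for sx in(-1,1) for sz in(-1,1)]+[btn+ey*.110+sx*ex*.013+sz*ez*.013 for sx in(-1,1) for sz in(-1,1)]+[btn+ey*.175]+[btn+ey*.175+.055*(np.cos(t)*ex+np.sin(t)*ey) for t in np.arange(8)*np.pi/4]
for n in("side","top"):
    I=cv2.imread(f"pics/{n}0.png"); q=proj(n,pts)
    I=cv2.convertScaleAbs(cv2.resize(I,None,fx=3,fy=3,interpolation=cv2.INTER_CUBIC),alpha=1.5)
    for p in q: cv2.circle(I,tuple(((p+.5)*3).astype(int)),2,(0,0,255),-1)
    o=np.array([165,150] if n=="side" else [185,150])*3
    cv2.imwrite(f"pics/o_{n}.png",I[o[1]:o[1]+400,o[0]:o[0]+780])
o=arm.observe(); R=Ro.from_rotvec(o['ee_rot']).as_matrix(); print(R.round(3));
```

```text
len 0.21853206880243858 [-0.10909906  0.10656111] wid [-0.01222598  0.01224633] c [ 0.58826353 -0.08166949] yaw y [-0.20096827  0.97959775]
px size mm 0.0016612709375539755
end [ 0.61052703 -0.19019046] btn(tubecentre) from end [ 0.58741568 -0.07753672] from other end [ 0.58871553 -0.08387269] from mid [ 0.58776111 -0.0792205 ]
[[ 0.418  0.909 -0.   ]
 [ 0.909 -0.418 -0.001]
 [-0.001  0.    -1.   ]]
```

View pics/o_side.png

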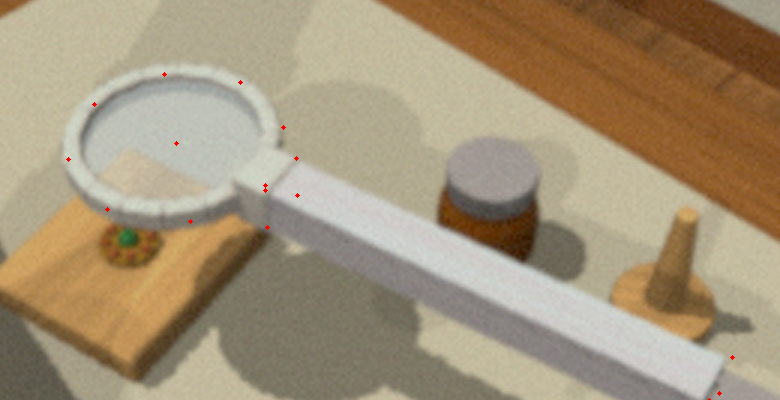

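View pics/o_top.png

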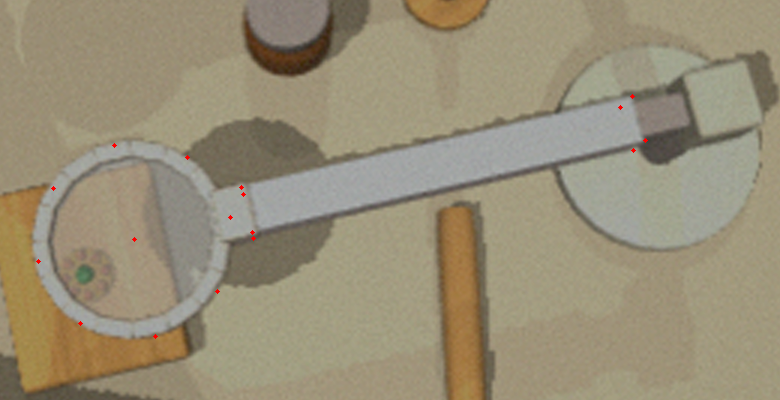

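Run:
```python
from h import *
btn=np.array([.58776,-.07922,.13]); ey=np.array([-.20097,.97960,0]); ex=np.array([.9796,.20097,0])
s=np.arange(-.175,.245,.001)
for n,z,offs in(("top",.0130,(-.006,0,.006)),("side",.013,(-.006,0,.006))):
    I=cv2.imread(f"pics/{n}0.png").astype(np.float32)
    acc=0
    for o in offs:
        q=proj(n,btn+s[:,None]*ey+o*ex+[0,0,z]).astype(np.float32)
        acc=acc+cv2.remap(I,q[:,0].copy(),q[:,1].copy(),cv2.INTER_LINEAR).reshape(-1,3)/3
    for lo,hi in((-.165,-.1),(.1,.125)):
        print(n,[(int(round(a*1000)),*map(int,acc[i])) for i,a in enumerate(s) if lo<=a<=hi and i%2==0])
# lateral profile
t=np.arange(-.03,.03,.001)
for n in("top","side"):
    I=cv2.imread(f"pics/{n}0.png").astype(np.float32)
    for y0 in(-.09,0,.09):
        acc=0
        for d in np.arange(-.01,.011,.005):
            q=proj(n,btn+t[:,None]*ex+(y0+d)*ey+[0,0,.013]).astype(np.float32)
            acc=acc+cv2.remap(I,q[:,0].copy(),q[:,1].copy(),cv2.INTER_LINEAR).reshape(-1,3)/5
        print(n,y0,[(int(round(a*1000)),int(acc[i].sum())) for i,a in enumerate(t) if abs(abs(a)-.013)<.009])
```

```text
top [(-165, 95, 109, 107), (-163, 95, 108, 107), (-161, 94, 108, 106), (-159, 95, 109, 106), (-157, 94, 109, 106), (-155, 96, 108, 107), (-153, 96, 108, 106), (-151, 94, 107, 106), (-149, 90, 104, 106), (-147, 74, 86, 88), (-145, 52, 61, 63), (-143, 62, 69, 74), (-141, 79, 84, 90), (-139, 79, 86, 91), (-137, 80, 86, 91), (-135, 80, 86, 92), (-133, 80, 85, 92), (-131, 79, 85, 91), (-129, 79, 85, 91), (-127, 79, 85, 91), (-125, 79, 85, 91), (-123, 78, 84, 90), (-121, 79, 84, 92), (-119, 79, 85, 92), (-117, 78, 83, 91), (-115, 85, 89, 93), (-113, 102, 104, 104), (-111, 108, 109, 108), (-109, 108, 109, 108), (-107, 106, 108, 106), (-105, 108, 109, 108), (-103, 107, 109, 107), (-101, 107, 109, 107)]
top [(101, 109, 110, 108), (103, 109, 111, 109), (105, 105, 106, 105), (107, 92, 97, 99), (109, 98, 103, 104), (111, 105, 109, 107), (113, 106, 110, 108), (115, 106, 109, 108), (117, 106, 109, 108), (119, 105, 108, 108), (121, 106, 109, 107), (123, 106, 109, 108)]
side [(-165, 118, 133, 134), (-163, 118, 133, 134), (-161, 119, 134, 135), (-159, 119, 134, 135), (-157, 119, 134, 136), (-155, 119
[... 2669 characters left out ...]
13, 381), (-12, 398), (-11, 407), (-10, 410), (-9, 410), (-8, 410), (-7, 411), (-6, 412), (-5, 411), (4, 406), (5, 407), (6, 407), (7, 410), (8, 409), (9, 397), (10, 370), (11, 324), (12, 264), (13, 196), (14, 139), (15, 107), (16, 96), (17, 93), (18, 90), (19, 88), (20, 91), (21, 89)]
side 0.09 [(-22, 254), (-21, 254), (-20, 255), (-19, 255), (-18, 258), (-17, 267), (-16, 284), (-15, 314), (-14, 347), (-13, 374), (-12, 393), (-11, 403), (-10, 407), (-9, 407), (-8, 405), (-7, 405), (-6, 408), (-5, 408), (4, 408), (5, 408), (6, 408), (7, 409), (8, 407), (9, 402), (10, 395), (11, 383), (12, 366), (13, 351), (14, 338), (15, 329), (16, 326), (17, 327), (18, 328), (19, 328), (20, 326), (21, 326)]
```

```bash
python3 -m pendant '[{"dp":[-0.045,0.057,0],"rotation":[0,0,0.09],"fingers":-1},{"dp":[-0.09,0.113,0],"rotation":[0,0,0.19],"fingers":-1},{"dp":[-0.135,0.17,0],"rotation":[0,0,0.28],"fingers":-1},{"dp":[-0.18,0.226,0],"rotation":[0,0,0.375],"fingers":-1},{"dp":[-0.225,0.283,0],"rotation":[0,0,0.47],"fingers":-1},{"dp":[-0.27,0.34,0],"rotation":[0,0,0.56],"fingers":-1},{"dp":[-0.315,0.396,0],"rotation":[0,0,0.66],"fingers":-1},{"dp":[-0.36,0.453,0],"rotation":[0,0,0.75],"fingers":-1},{"dp":[-0.405,0.51,0],"rotation":[0,0,0.84],"fingers":-1},{"dp":[-0.449,0.566,0],"rotation":[0,0,0.937],"fingers":-1},{"dp":[-0.449,0.566,0],"rotation":[0,0,0.937],"fingers":-1},{"dp":[-0.449,0.566,0],"rotation":[0,0,0.937],"fingers":-1},{"dp":[-0.449,0.566,0],"rotation":[0,0,0.937],"fingers":-1},{"dp":[-0.449,0.566,0],"rotation":[0,0,0.937],"fingers":-1},{"dp":[-0.449,0.566,0],"rotation":[0,0,0.937],"fingers":-1}]' 15
cat > go.py <<'E'
from h import *
from scipy.spatial.transform import Rotation as Ro
import sys
def goal(tgt,ex=np.array([.9796,.20097,0])):
    o=arm.observe(); R=Ro.from_rotvec(o['ee_rot']).as_matrix()
    G=np.c_[ex,np.cross([0,0,-1.],ex),[0,0,-1.]]
    print(o['clock'],o['position'].round(4),"dp",(R.T@(np.array(tgt)-o['position'])).round(4),"rot",Ro.from_matrix(R.T@G).as_rotvec().round(4),"F",o['force'].round(1),"w",round(o['width'],4),"j",o['joints'].round(2))
if len(sys.argv)>1: goal(list(map(float,sys.argv[1:4])))
E
python3 go.py .5869 -.0773 .111
```

```text
clock: 1.98
position: [0.5872, -0.0752, 0.2266]
ee_rot: [3.125, 0.322, -0.002]
force: [0.1, -0.1, 0.1]
width: 1.0
1.975 [ 0.5872 -0.0752  0.2266] dp [-0.0006  0.002   0.1156] rot [0.0002 0.0011 0.0027] F [ 0.1 -0.1  0.1] w 1.0002 j [-0.31  0.4   0.48  1.69 -0.2   1.11  0.44]
```

```bash
python3 -m pendant '[{"dp":[-0.0006,0.002,0.03],"rotation":[0,0.001,0.003],"fingers":-1},{"dp":[-0.0006,0.002,0.06],"rotation":[0,0.001,0.003],"fingers":-1},{"dp":[-0.0006,0.002,0.09],"rotation":[0,0.001,0.003],"fingers":-1},{"dp":[-0.0006,0.002,0.1156],"rotation":[0,0.001,0.003],"fingers":-1},{"dp":[-0.0006,0.002,0.1156],"rotation":[0,0.001,0.003],"fingers":-1},{"dp":[-0.0006,0.002,0.1156],"rotation":[0,0.001,0.003],"fingers":-1}]' 
python3 go.py .5869 -.0773 .111
python3 - <<'E'
from h import *
cv2.imwrite("pics/s1.png",arm.get_image("side"));cv2.imwrite("pics/t1.png",cv2.resize(arm.get_image("top")[100:300,200:450],None,fx=3,fy=3))
E
```

```text
clock: 2.72
position: [0.5875, -0.0768, 0.1121]
ee_rot: [3.125, 0.318, 0.002]
force: [0.0, 1.0, 0.3]
width: 0.998
2.725 [ 0.5875 -0.0768  0.1121] dp [-0.0007  0.0004  0.0011] rot [ 0.0004 -0.0012  0.0007] F [0.  1.  0.3] w 0.9985 j [-0.26  0.52  0.43  1.81 -0.28  0.87  0.51]
```

View pics/s1.png

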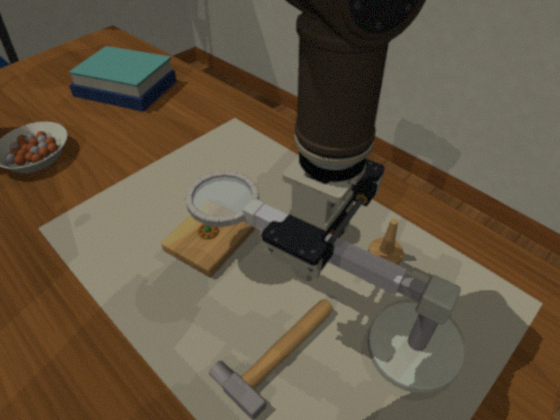

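View pics/t1.png

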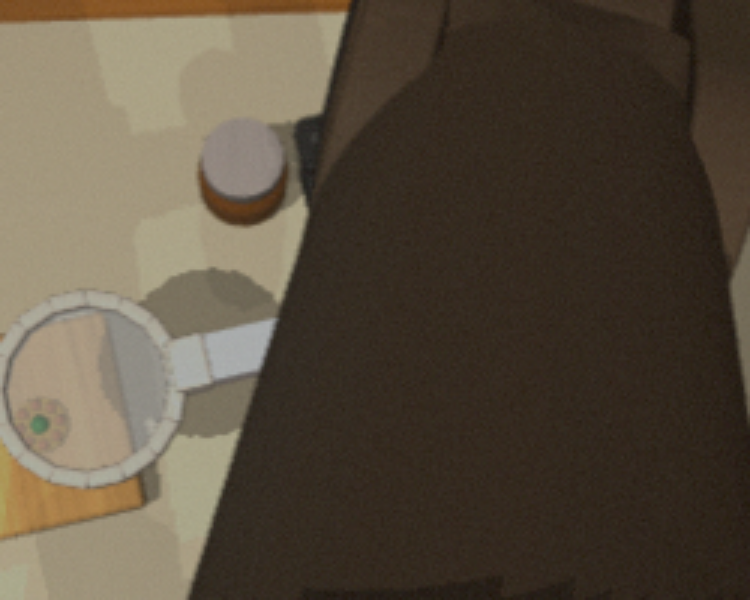

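Gripper straddles the boom in the side view (around pixel 310,250), clear of jar (328,215) and mandrel (385,240). Closing gently.

```bash
python3 -m pendant '[{"dp":[-0.0007,0.0004,0.001],"rotation":[0,-0.001,0],"fingers":0},{"dp":[-0.0007,0.0004,0.001],"rotation":[0,-0.001,0],"fingers":0.2},{"dp":[-0.0007,0.0004,0.001],"rotation":[0,-0.001,0],"fingers":0.25},{"dp":[-0.0007,0.0004,0.001],"rotation":[0,-0.001,0],"fingers":0.25},{"dp":[-0.0007,0.0004,0.001],"rotation":[0,-0.001,0],"fingers":0.25},{"dp":[-0.0007,0.0004,0.001],"rotation":[0,-0.001,0],"fingers":0.25}]' 6
python3 go.py .5869 -.0773 .111
```

```text
clock: 3.58
position: [0.5872, -0.0777, 0.1113]
ee_rot: [3.125, 0.318, 0.002]
force: [-0.2, -0.5, 0.4]
width: 0.406
3.575 [ 0.5872 -0.0777  0.1113] dp [-0.0002 -0.0004  0.0003] rot [ 0.0006 -0.001   0.0003] F [-0.2 -0.5  0.4] w 0.4063 j [-0.26  0.52  0.43  1.81 -0.28  0.86  0.51]
```

```bash
python3 -m pendant '[{"dp":[0,0,0],"rotation":[0,0,0],"fingers":0.4},{"dp":[0,0,0],"rotation":[0,0,0],"fingers":0.5},{"dp":[0,0,0],"rotation":[0,0,0],"fingers":0.5},{"dp":[0,0,0],"rotation":[0,0,0],"fingers":0.5},{"dp":[0,0,0],"rotation":[0,0,0],"fingers":0.5}]' 6
python3 go.py .5869 -.0773 .111
```

```text
clock: 4.2
position: [0.5865, -0.0778, 0.1113]
ee_rot: [3.125, 0.317, -0.0]
force: [-5.1, 0.1, 5.8]
width: 0.283
4.2 [ 0.5865 -0.0778  0.1113] dp [ 0.0005 -0.0004  0.0003] rot [ 0.0003  0.0001 -0.0001] F [-5.1  0.1  5.8] w 0.2833 j [-0.26  0.52  0.43  1.81 -0.28  0.87  0.51]
```

```bash
python3 -m pendant '[{"dp":[-0.0005,0,0],"rotation":[0,0,0],"fingers":1},{"dp":[-0.0005,0,0],"rotation":[0,0,0],"fingers":1},{"dp":[-0.0005,0,0],"rotation":[0,0,0],"fingers":1}]' 20
python3 go.py .5869 -.0773 .111;  python3 -m pendant '[{"dp":[0,-0.001,0],"rotation":[0,0,0],"fingers":1},{"dp":[0,-0.002,0],"rotation":[0,0,0],"fingers":1},{"dp":[0,-0.003,0],"rotation":[0,0,0],"fingers":1}]' 20
python3 go.py .5869 -.0773 .111
```

```text
clock: 4.58
position: [0.5863, -0.0778, 0.1114]
ee_rot: [3.125, 0.317, 0.001]
force: [-0.0, -0.6, 0.1]
width: 0.281
4.575 [ 0.5863 -0.0778  0.1114] dp [ 0.0007 -0.0004  0.0004] rot [ 0.0004 -0.0004  0.    ] F [-0.  -0.6  0.1] w 0.2813 j [-0.26  0.52  0.43  1.82 -0.28  0.86  0.51]
clock: 4.95
position: [0.586, -0.0762, 0.1114]
ee_rot: [3.124, 0.316, 0.002]
force: [2.2, -5.2, -2.1]
width: 0.285
4.95 [ 0.586  -0.0762  0.1114] dp [0.0007 0.0012 0.0004] rot [ 0.0022 -0.0008 -0.0009] F [ 2.2 -5.2 -2.1] w 0.2851 j [-0.27  0.52  0.44  1.82 -0.28  0.86  0.5 ]
```

```bash
python3 -m pendant '[{"dp":[0,-0.0015,0],"rotation":[0,0,0],"fingers":1},{"dp":[0,-0.002,0],"rotation":[0,0,0],"fingers":1},{"dp":[0,-0.0025,0],"rotation":[0,0,0],"fingers":1},{"dp":[0,-0.003,0],"rotation":[0,0,0],"fingers":1}]' 20
python3 go.py .5869 -.0773 .111
```

```text
clock: 5.45
position: [0.5858, -0.0752, 0.1114]
ee_rot: [3.121, 0.313, 0.003]
force: [3.5, -7.5, -3.8]
width: 0.28
5.45 [ 0.5858 -0.0752  0.1114] dp [0.0007 0.0023 0.0004] rot [ 0.0047 -0.0013 -0.0022] F [ 3.5 -7.5 -3.8] w 0.2801 j [-0.27  0.52  0.44  1.82 -0.28  0.86  0.5 ]
```

```bash
python3 -m pendant '[{"dp":[0,-0.002,0],"rotation":[0,0,0],"fingers":1},{"dp":[0,-0.0025,0],"rotation":[0,0,0],"fingers":1},{"dp":[0,-0.003,0],"rotation":[0,0,0],"fingers":1},{"dp":[0,-0.0035,0],"rotation":[0,0,0],"fingers":1},{"dp":[0,-0.004,0],"rotation":[0,0,0],"fingers":1}]' 20
python3 go.py .5869 -.0773 .111
```

```text
clock: 6.08
position: [0.5856, -0.0743, 0.1114]
ee_rot: [3.118, 0.31, 0.005]
force: [4.8, -10.1, -5.8]
width: 0.284
6.075 [ 0.5856 -0.0743  0.1114] dp [0.0007 0.0032 0.0004] rot [ 0.0084 -0.0023 -0.0043] F [  4.8 -10.1  -5.8] w 0.2838 j [-0.28  0.52  0.44  1.82 -0.27  0.86  0.49]
```

```bash
python3 -m pendant '[{"dp":[0,-0.0028,0],"rotation":[0,0,0],"fingers":1},{"dp":[0,-0.0034,0],"rotation":[0,0,0],"fingers":1},{"dp":[0,-0.004,0],"rotation":[0,0,0],"fingers":1},{"dp":[0,-0.0046,0],"rotation":[0,0,0],"fingers":1}]' 20
python3 go.py .5869 -.0773 .111
```

```text
clock: 6.58
position: [0.5854, -0.0733, 0.1114]
ee_rot: [3.114, 0.306, 0.007]
force: [4.8, -10.9, -5.4]
width: 0.285
6.575 [ 0.5854 -0.0733  0.1114] dp [0.0007 0.0042 0.0005] rot [ 0.0129 -0.0033 -0.0066] F [  4.8 -10.9  -5.4] w 0.2846 j [-0.28  0.52  0.44  1.83 -0.27  0.85  0.48]
```

```bash
cat > tubepos.py <<'E'
from h import *
import sys
from scipy.optimize import minimize_scalar
# tube travel: phase-correlate the lens/adapter patch vs start picture, per mm along boom
ey=np.array([-.20097,.97960,0]); L=np.array([.58686,-.0773,.13])+.175*ey
def travel(tag):
    out=[]
    for n in("side","top"):
        I=arm.get_image(n); cv2.imwrite(f"pics/{n}_{tag}.png",I)
        A=cv2.cvtColor(cv2.imread(f"pics/{n}0.png"),6); B=cv2.cvtColor(I,6)
        p=proj(n,[L,L+ey*.01]); d=(p[1]-p[0])/10 # px per mm
        # track adapter block end corner patch (lens neck) 
        c=proj(n,[L-ey*.060+[0,0,.013]])[0]
        pts=np.array([c+[dx,dy] for dx in(-4,0,4) for dy in(-4,0,4)],np.float32).reshape(-1,1,2)
        q,st,_=cv2.calcOpticalFlowPyrLK(A,B,pts,None,winSize=(25,25),maxLevel=3)
        f=np.median((q-pts).reshape(-1,2),0)
        out.append((n,f.round(2),"mm",round(float(f@d/(d@d)),1)))
    print(out)
travel(sys.argv[1])
E
python3 tubepos.py a
```

```text
[('side', array([ 40.59, -26.49], dtype=float32), 'mm', -44.8), ('top', array([ 241.2 , -192.77], dtype=float32), 'mm', -466.9)]
```

```bash
cat > tubepos.py <<'E'
from h import *
import sys
ey=np.array([-.20097,.97960,0]); L=np.array([.58686,-.0773,.13])+.175*ey
def travel(tag):
    out=[]
    for n in("side","top"):
        I=arm.get_image(n); cv2.imwrite(f"pics/{n}_{tag}.png",I)
        A=cv2.imread(f"pics/{n}0.png")
        p=proj(n,[L,L+ey*.01]); d=(p[1]-p[0])/10
        u,v=p[0].astype(int); h=46 if n=="side" else 40
        g=lambda X:cv2.resize(cv2.GaussianBlur(X,(3,3),0),None,fx=4,fy=4,interpolation=cv2.INTER_CUBIC)
        if n=="side": T=A[v-26:v+30,u-40:u+40]; S=(u-40,v-26)
        else: T=A[v-34:v+34,u-34:u+40]; S=(u-34,v-34)
        m=34; x0=max(S[0]-m,0);y0=S[1]-m
        W=I[y0:S[1]+T.shape[0]+m,x0:S[0]+T.shape[1]+m]
        r=cv2.matchTemplate(g(W),g(T),cv2.TM_CCOEFF_NORMED); _,mx,_,lo=cv2.minMaxLoc(r)
        f=np.array(lo)/4-[S[0]-x0,S[1]-y0]
        out.append((n,f,"corr",round(mx,2),"mm",round(float(f@d/(d@d)),1)))
    print(out)
travel(sys.argv[1])
E
python3 tubepos.py b;python3 - <<'E'
from h import *
a=cv2.imread("pics/side_b.png")[160:300,170:470]
cv2.imwrite("pics/z.png",cv2.resize(cv2.convertScaleAbs(a,alpha=1.5),None,fx=2.6,fy=2.6,interpolation=2))
E
```

```text
[('side', array([-2.25, -1.5 ]), 'corr', 0.93, 'mm', 4.7), ('top', array([-2.75,  0.5 ]), 'corr', 0.88, 'mm', 4.7)]
```

View pics/z.png

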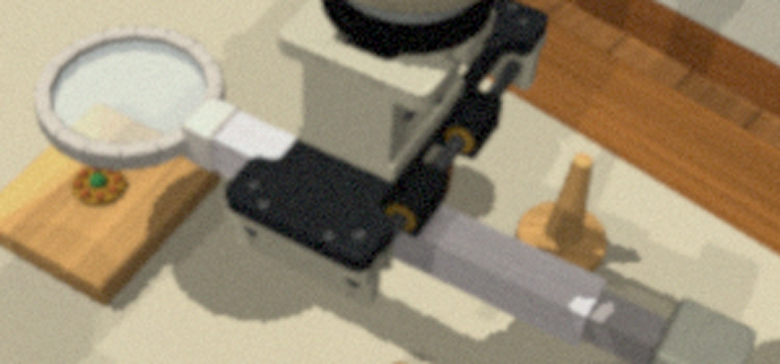

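Both views agree that the tube has travelled about 4.7 mm with the pads, with no slip. Continuing.

```bash
python3 -m pendant '[{"dp":[0,-0.0035,0],"rotation":[0,0,0],"fingers":1},{"dp":[0,-0.004,0],"rotation":[0,0,0],"fingers":1},{"dp":[0,-0.0045,0],"rotation":[0,0,0],"fingers":1},{"dp":[0,-0.005,0],"rotation":[0,0,0],"fingers":1},{"dp":[0,-0.0055,0],"rotation":[0,0,0],"fingers":1}]' 20
python3 go.py .5869 -.0773 .111; python3 tubepos.py c
```

```text
clock: 7.4
position: [0.5851, -0.0716, 0.1114]
ee_rot: [3.11, 0.302, 0.01]
force: [4.6, -12.3, -6.2]
width: 0.279
7.4 [ 0.5851 -0.0716  0.1114] dp [0.0006 0.0059 0.0005] rot [ 0.0176 -0.0044 -0.009 ] F [  4.6 -12.3  -6.2] w 0.2794 j [-0.29  0.52  0.45  1.83 -0.27  0.85  0.47]
[('side', array([-3., -2.]), 'corr', 0.92, 'mm', 6.3), ('top', array([-4.75,  0.75]), 'corr', 0.74, 'mm', 8.0)]
```

```bash
python3 -m pendant '[{"dp":[0,-0.0035,0],"rotation":[0,0,0],"fingers":1},{"dp":[0,-0.004,0],"rotation":[0,0,0],"fingers":1},{"dp":[0,-0.0045,0],"rotation":[0,0,0],"fingers":1},{"dp":[0,-0.005,0],"rotation":[0,0,0],"fingers":1},{"dp":[0,-0.0055,0],"rotation":[0,0,0],"fingers":1},{"dp":[0,-0.006,0],"rotation":[0,0,0],"fingers":1}]' 20
python3 go.py .5869 -.0773 .111; python3 tubepos.py d
```

```text
clock: 8.25
position: [0.5836, -0.0643, 0.1114]
ee_rot: [3.112, 0.303, 0.008]
force: [1.4, -5.9, -1.3]
width: 0.285
8.25 [ 0.5836 -0.0643  0.1114] dp [0.0007 0.0134 0.0006] rot [ 0.0156 -0.0038 -0.0082] F [ 1.4 -5.9 -1.3] w 0.2849 j [-0.3   0.51  0.45  1.83 -0.27  0.85  0.46]
[('side', array([-7., -4.]), 'corr', 0.9, 'mm', 14.2), ('top', array([-8.25,  1.75]), 'corr', 0.51, 'mm', 14.1)]
```

```bash
python3 -m pendant '[{"dp":[0,-0.002,0],"rotation":[0,0,0],"fingers":1},{"dp":[0,-0.0035,0],"rotation":[0,0,0],"fingers":1},{"dp":[0,-0.005,0],"rotation":[0,0,0],"fingers":1},{"dp":[0,-0.0065,0],"rotation":[0,0,0],"fingers":1},{"dp":[0,-0.008,0],"rotation":[0,0,0],"fingers":1},{"dp":[0,-0.0095,0],"rotation":[0,0,0],"fingers":1},{"dp":[0,-0.011,0],"rotation":[0,0,0],"fingers":1},{"dp":[0,-0.0125,0],"rotation":[0,0,0],"fingers":1}]' 12
python3 go.py .5869 -.0773 .111; python3 tubepos.py e
```

```text
clock: 9.35
position: [0.5813, -0.0526, 0.1114]
ee_rot: [3.111, 0.302, 0.009]
force: [1.4, -5.9, 0.5]
width: 0.285
9.35 [ 0.5813 -0.0526  0.1114] dp [0.0008 0.0253 0.0008] rot [ 0.0164 -0.004  -0.0085] F [ 1.4 -5.9  0.5] w 0.2852 j [-0.33  0.51  0.45  1.84 -0.26  0.84  0.44]
[('side', array([-12.75,  -6.75]), 'corr', 0.85, 'mm', 25.4), ('top', array([-15.75,   3.25]), 'corr', 0.3, 'mm', 27.0)]
```

```bash
python3 -m pendant '[{"dp":[0,-0.0018,0],"rotation":[0,0,0],"fingers":1},{"dp":[0,-0.0026,0],"rotation":[0,0,0],"fingers":1},{"dp":[0,-0.0034,0],"rotation":[0,0,0],"fingers":1}]' 12 | grep -E 'pos|force'; python3 -m pendant '[{"dp":[0,-0.0018,0],"rotation":[0,0,0],"fingers":1},{"dp":[0,-0.0026,0],"rotation":[0,0,0],"fingers":1},{"dp":[0,-0.0034,0],"rotation":[0,0,0],"fingers":1}]' 12| grep -E 'pos|force'
python3 go.py .5869 -.0773 .111
```

```text
position: [0.5806, -0.0494, 0.1114]
force: [0.8, -5.9, -0.2]
position: [0.58, -0.0466, 0.1114]
force: [2.8, -4.8, -0.0]
10.2 [ 0.58   -0.0466  0.1114] dp [0.0008 0.0315 0.0009] rot [ 0.0173 -0.0042 -0.0088] F [ 2.8 -4.8 -0. ] w 0.2821 j [-0.34  0.5   0.45  1.85 -0.26  0.84  0.43]
```

```bash
python3 -m pendant '[{"dp":[0,-0.0015,0],"rotation":[0,0,0],"fingers":1},{"dp":[0,-0.002,0],"rotation":[0,0,0],"fingers":1},{"dp":[0,-0.0026,0],"rotation":[0,0,0],"fingers":1}]' 12| grep -E 'pos|force'
```

```text
position: [0.5796, -0.0445, 0.1114]
force: [1.3, -5.6, -0.2]
```

```bash
python3 -m pendant '[{"dp":[0,-0.0015,0],"rotation":[0,0,0],"fingers":1},{"dp":[0,-0.002,0],"rotation":[0,0,0],"fingers":1},{"dp":[0,-0.0026,0],"rotation":[0,0,0],"fingers":1}]' 12| grep -E 'pos|force'
```

```text
position: [0.5792, -0.0425, 0.1114]
force: [1.7, -5.5, 0.3]
```

Travel is about 36 mm and force is still plain drag.

```bash
python3 -m pendant '[{"dp":[0,-0.0015,0],"rotation":[0,0,0],"fingers":1},{"dp":[0,-0.002,0],"rotation":[0,0,0],"fingers":1},{"dp":[0,-0.0026,0],"rotation":[0,0,0],"fingers":1}]' 12| grep -E 'pos|force'
```

```text
position: [0.5788, -0.0404, 0.1114]
force: [1.4, -5.3, -1.1]
```

```bash
python3 -m pendant '[{"dp":[0,-0.0015,0],"rotation":[0,0,0],"fingers":1},{"dp":[0,-0.002,0],"rotation":[0,0,0],"fingers":1},{"dp":[0,-0.0026,0],"rotation":[0,0,0],"fingers":1}]' 12| grep -E 'pos|force'; python3 tubepos.py f
```

```text
position: [0.5782, -0.0374, 0.1114]
force: [0.0, -2.3, 2.7]
[('side', array([-20.25, -10.75]), 'corr', 0.8, 'mm', 40.4), ('top', array([-24.25,   5.75]), 'corr', 0.17, 'mm', 41.8)]
```

Force dropped and the tube jumped 3 mm, as expected if the crown entered the next hole. Careful confirmation nudge.

```bash
python3 -m pendant '[{"dp":[0,-0.0005,0],"rotation":[0,0,0],"fingers":1},{"dp":[0,-0.001,0],"rotation":[0,0,0],"fingers":1},{"dp":[0,-0.0015,0],"rotation":[0,0,0],"fingers":1},{"dp":[0,-0.0015,0],"rotation":[0,0,0],"fingers":1}]' 12| grep -E 'pos|force'
```

```text
position: [0.5779, -0.0359, 0.1114]
force: [-0.2, -1.5, 2.4]
```

```bash
python3 -m pendant '[{"dp":[0,-0.0012,0],"rotation":[0,0,0],"fingers":1},{"dp":[0,-0.0018,0],"rotation":[0,0,0],"fingers":1},{"dp":[0,-0.0022,0],"rotation":[0,0,0],"fingers":1},{"dp":[0,-0.0022,0],"rotation":[0,0,0],"fingers":1}]' 12| grep -E 'pos|force'; python3 tubepos.py g
```

```text
position: [0.5775, -0.0338, 0.1114]
force: [0.1, -3.0, 3.0]
[('side', array([-22.  , -11.75]), 'corr', 0.78, 'mm', 44.0), ('top', array([-26.5 ,   6.25]), 'corr', 0.16, 'mm', 45.6)]
```

```bash
python3 -m pendant '[{"dp":[0,-0.001,0],"rotation":[0,0,0],"fingers":1},{"dp":[0,-0.0014,0],"rotation":[0,0,0],"fingers":1},{"dp":[0,-0.0018,0],"rotation":[0,0,0],"fingers":1},{"dp":[0,-0.0018,0],"rotation":[0,0,0],"fingers":1}]' 12| grep -E 'pos|force'
```

```text
position: [0.5772, -0.0328, 0.1114]
force: [0.6, -5.3, 1.8]
```

```bash
python3 -m pendant '[{"dp":[0,-0.0014,0],"rotation":[0,0,0],"fingers":1},{"dp":[0,-0.0018,0],"rotation":[0,0,0],"fingers":1},{"dp":[0,-0.0022,0],"rotation":[0,0,0],"fingers":1},{"dp":[0,-0.0022,0],"rotation":[0,0,0],"fingers":1}]' 12| grep -E 'pos|force'; python3 tubepos.py h
```

```text
position: [0.5772, -0.0326, 0.1114]
force: [1.1, -8.6, 1.0]
[('side', array([-22.5, -12. ]), 'corr', 0.77, 'mm', 44.9), ('top', array([-27.25,   6.25]), 'corr', 0.15, 'mm', 46.9)]
```

Force now climbs with no movement, so the tube is locked at about 45–46 mm. Releasing the load, then opening.

```bash
python3 -m pendant '[{"dp":[0,0,0],"rotation":[0,0,0],"fingers":1},{"dp":[0,0,0],"rotation":[0,0,0],"fingers":1},{"dp":[0,0,0],"rotation":[0,0,0],"fingers":0.2},{"dp":[0,0,0],"rotation":[0,0,0],"fingers":-0.3},{"dp":[0,0,0],"rotation":[0,0,0],"fingers":-1},{"dp":[0,0,0],"rotation":[0,0,0],"fingers":-1},{"dp":[0,0,0],"rotation":[0,0,0],"fingers":-1}]'; python3 tubepos.py i
```

```text
clock: 14.88
position: [0.5772, -0.0325, 0.1114]
ee_rot: [3.106, 0.298, 0.012]
force: [0.0, 0.4, -0.1]
width: 0.778
[('side', array([-22.5, -12. ]), 'corr', 0.78, 'mm', 44.9), ('top', array([-27.25,   6.25]), 'corr', 0.15, 'mm', 46.9)]
```

```bash
python3 -m pendant '[{"dp":[0,0,-0.02],"rotation":[0,0,0],"fingers":-1},{"dp":[0,0,-0.05],"rotation":[0,0,0],"fingers":-1},{"dp":[0,0,-0.09],"rotation":[0,0,0],"fingers":-1},{"dp":[0,0,-0.12],"rotation":[0,0,0],"fingers":-1},{"dp":[0,-0.05,-0.12],"rotation":[0,0,0],"fingers":-1},{"dp":[0,-0.1,-0.12],"rotation":[0,0,0],"fingers":-1},{"dp":[-0.04,-0.15,-0.12],"rotation":[0,0,0],"fingers":-1},{"dp":[-0.08,-0.2,-0.12],"rotation":[0,0,0],"fingers":-1},{"dp":[-0.11,-0.25,-0.12],"rotation":[0,0,0],"fingers":-1},{"dp":[-0.14,-0.3,-0.12],"rotation":[0,0,0],"fingers":-1},{"dp":[-0.17,-0.35,-0.12],"rotation":[0,0,0],"fingers":-1},{"dp":[-0.2,-0.4,-0.12],"rotation":[0,0,0],"fingers":-1},{"dp":[-0.2,-0.4,-0.12],"rotation":[0,0,0],"fingers":-1},{"dp":[-0.2,-0.4,-0.12],"rotation":[0,0,0],"fingers":-1}]'; python3 tubepos.py j
python3 - <<'E'
from h import *
a=cv2.imread("pics/top_j.png")
cv2.imwrite("pics/zt.png",cv2.convertScaleAbs(a,alpha=1.5))
b=cv2.imread("pics/side_j.png")
cv2.imwrite("pics/zs.png",cv2.convertScaleAbs(b,alpha=1.4))
E
```

```text
clock: 16.73
position: [0.3041, 0.3242, 0.2215]
ee_rot: [3.106, 0.298, 0.012]
force: [0.1, -0.5, 0.1]
width: 1.003
[('side', array([-22.5 , -12.25]), 'corr', 0.7, 'mm', 45.1), ('top', array([-27.25,   6.  ]), 'corr', 0.47, 'mm', 46.8)]
```

View pics/zt.png

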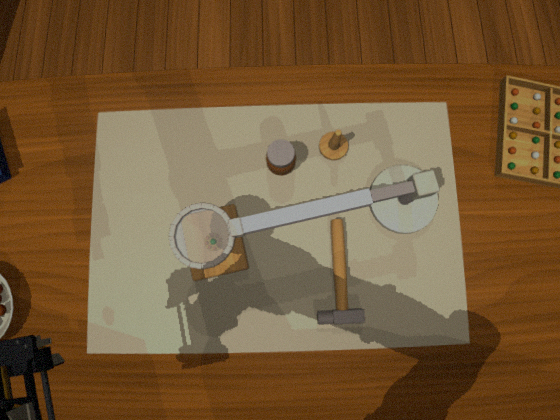

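View pics/zs.png

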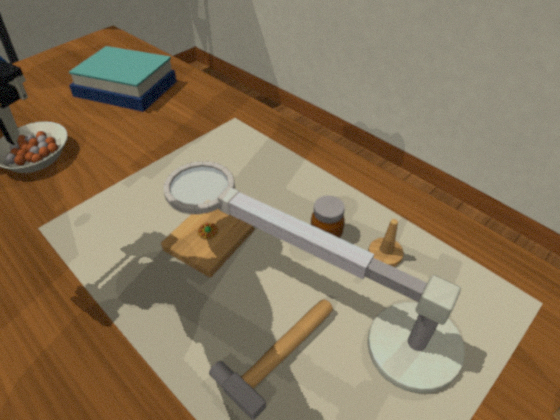

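```bash
python3 -c "
from cell import arm
o=arm.observe();print(o['clock'],o['force'],o['dq'].round(3));print(arm.sign_off())"
```

```text
16.825 [-0.73530861  0.50925599  0.96224302] [ 0.009  0.001  0.001 -0.001  0.    -0.001 -0.002]
the job is handed in; nothing more can be done
None
```

The boom is one hole longer and the lens is now over the work block. I handed the job in at 16.8 s of the 62 s allowed. I could not see the snap button itself, because it is on the side away from both cameras.

**What I did:** I squeezed the button flush (jaw opening about 26 mm). I then drew the tube outward with a 20 N grip, and the button went under the hole's edge at a pull of about 13 N. I dropped the grip to 12 N for the rest of the slide, where drag was about 6 N. At about 40 mm of travel the pull fell off and the tube jumped forward. At about 45–46 mm it stopped, and the force rose to about 9 N with only 0.2 mm more movement. I then took the load off, opened the jaws and backed away.

**Last checks:**
- **Tube travel:** the side camera gives 45.1 mm and the arm's own position about 46 mm. The top camera gives 46.8 mm, but its picture match was poor (0.47). The travel did not change after I let go.
- **Button:** that it stands out through the next hole is inferred from the jump and the firm stop, not seen.
- **Bystanders:** the jar, mandrel and hammer look unmoved in both pictures, judged by eye. The arm is clear of everything, with only about 1 N of sensor noise.

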